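# Find the tin with the steel moulds and set it out on the mat

## Task

One of the three look-alike tins on the bench rack holds the steel biscuit moulds, the other two are as good as empty: find the heavy one by its weight (lift a tin a little by its handle to feel it), and set the heavy tin down gently and upright, wholly on the cork mat beside the rack. The two light tins must end standing on the rack's lower deck. Let no tin tip over, and leave the other things on the table where they are.

Things in the scene. Friction and masses are not known exactly. Their poses are not given: they have to be found in the camera images.
- rack: fixed steel rack, 440 mm wide (y). Deck top 40 mm up, x -60 to 140 mm, 10 mm lip at its front and ends. Upper shelf with biscuit trays: underside 320, top 365 mm up, x 0 to 145 mm, 460 mm wide, on two rear posts (x 130, y +-210); front open. Tins stand on the deck near x 0, y -150, 0, 150: the shelf's edge is above their handles. Origin: on the table under the middle tin; x away from robot
- tin_a: yellow tin, red lid (fixed shut), black handle bar; all three look alike. Body 90 x 90 mm, lid 94 x 94, its top 88 mm up. Bar along the tin's x: 82 mm long, 12 x 12 mm, centre 128 mm above the underside, posts at both ends (62 mm free between), 34 mm free below. About 0.28 kg light, 0.75 kg with the moulds. Origin: centre of the underside; z up; x to the rear of the rack
- tin_b: yellow tin, red lid (fixed shut), black handle bar; all three look alike. Body 90 x 90 mm, lid 94 x 94, its top 88 mm up. Bar along the tin's x: 82 mm long, 12 x 12 mm, centre 128 mm above the underside, posts at both ends (62 mm free between), 34 mm free below. About 0.28 kg light, 0.75 kg with the moulds. Origin: centre of the underside; z up; x to the rear of the rack
- tin_c: yellow tin, red lid (fixed shut), black handle bar; all three look alike. Body 90 x 90 mm, lid 94 x 94, its top 88 mm up. Bar along the tin's x: 82 mm long, 12 x 12 mm, centre 128 mm above the underside, posts at both ends (62 mm free between), 34 mm free below. About 0.28 kg light, 0.75 kg with the moulds. Origin: centre of the underside; z up; x to the rear of the rack
- mat: fixed flat cork mat, 170 x 170 mm, 6 mm thick, left or right of the rack. Origin: centre of the underside, on the table
- bowl: loose open steel bowl, 140 mm across, 70 mm high, on the side of the rack where the mat is not; leave alone. Origin: centre of the underside
- jar: loose amber glass jar with red cap, 80 mm across, 130 mm high; leave alone. Origin: centre of the underside
- can: loose food can, 84 mm across, 110 mm high; leave alone. Origin: centre of the underside
- brush: loose pastry brush lying on the table in front of the rack, up to 240 mm long, under 35 mm high; leave alone
- spatula: loose spatula lying on the table in front of the rack, up to 260 mm long, under 35 mm high; leave alone

How it is judged (in metres and radians):
At the end, for the whole second after the job is handed in: The tin with the moulds (over 5 N on the mat) stands still and upright (0.08 rad) on the mat, its centre within 45 mm of the mat's centre along each side; the other two stand still and upright on the rack's deck, within 50 mm (x) and 180 mm (y) of the rack's origin (((x of tin_a in the frame of mat between -0.045 and 0.045 m and y of tin_a in the frame of mat between -0.045 and 0.045 m and contact force between tin_a and mat above 5 N and height (world z) of tin_a below 0.012 m and angle between each of tin_a, tin_b, tin_c's own z axis and vertical below 0.08 rad and linear speed of each of tin_a, tin_b, tin_c below 0.02 m/s and x of tin_b in the frame of rack between -0.05 and 0.05 m and y of tin_b in the frame of rack between -0.18 and 0.18 m and z of tin_b in the frame of rack between 0.034 and 0.046 m and x of tin_c in the frame of rack between -0.05 and 0.05 m and y of tin_c in the frame of rack between -0.18 and 0.18 m and z of tin_c in the frame of rack between 0.034 and 0.046 m) or (x of tin_a in the frame of rack between -0.05 and 0.05 m and y of tin_a in the frame of rack between -0.18 and 0.18 m and z of tin_a in the frame of rack between 0.034 and 0.046 m and angle between each of tin_a, tin_b, tin_c's own z axis and vertical below 0.08 rad and linear speed of each of tin_a, tin_b, tin_c below 0.02 m/s and x of tin_b in the frame of mat between -0.045 and 0.045 m and y of tin_b in the frame of mat between -0.045 and 0.045 m and contact force between tin_b and mat above 5 N and height (world z) of tin_b below 0.012 m and x of tin_c in the frame of rack between -0.05 and 0.05 m and y of tin_c in the frame of rack between -0.18 and 0.18 m and z of tin_c in the frame of rack between 0.034 and 0.046 m) or (x of tin_a in the frame of rack between -0.05 and 0.05 m and y of tin_a in the frame of rack between -0.18 and 0.18 m and z of tin_a in the frame of rack between 0.034 and 0.046 m and angle between each of tin_a, tin_b, tin_c's own z axis and vertical below 0.08 rad and linear speed of each of tin_a, tin_b, tin_c below 0.02 m/s and x of tin_b in the frame of rack between -0.05 and 0.05 m and y of tin_b in the frame of rack between -0.18 and 0.18 m and z of tin_b in the frame of rack between 0.034 and 0.046 m and x of tin_c in the frame of mat between -0.045 and 0.045 m and y of tin_c in the frame of mat between -0.045 and 0.045 m and contact force between tin_c and mat above 5 N and height (world z) of tin_c below 0.012 m))); the robot touches nothing.
It fails at once if a tin is tipped more than 0.6 rad (angle between any of tin_a, tin_b, tin_c's own z axis and vertical above 0.6 rad).
It fails at once if a tin is banged or pressed down on the mat with more than 60 N (contact force between any of tin_a, tin_b, tin_c and mat above 60 N).
It fails at once if a tin is dropped on the mat: closer than 100 mm to its centre and lower than 50 mm it moves faster than 0.3 m/s ((horizontal distance between tin_a and mat below 0.1 m and height (world z) of tin_a below 0.05 m and linear speed of tin_a above 0.3 m/s) or (horizontal distance between tin_b and mat below 0.1 m and height (world z) of tin_b below 0.05 m and linear speed of tin_b above 0.3 m/s) or (horizontal distance between tin_c and mat below 0.1 m and height (world z) of tin_c below 0.05 m and linear speed of tin_c above 0.3 m/s)).
It fails at once if one of the other things (bowl, jar, can, brush, spatula) is moved more than 30 mm (distance of any of bowl, jar, can, brush, spatula from where it was at the start of the episode above 0.03 m).
It also fails if it takes over 64 s, if anything falls off the work surface, if the arm or the gripper's body presses on something with over 40 N, if the wrist force passes 120 N, or if a joint passes its speed limit or range.

## Robot

A 6-joint arm with a two-finger parallel gripper is mounted at the origin on the work surface. World frame = base frame: x ahead of the robot, y to its left, z up, the work surface at z = 0. Lengths are in mm, angles in rad, forces in N, time in s.
With the tool pointing down it reaches from about 225 to 875 mm from the base axis. Payload 3.4 kg.
Tool frame: the origin (TCP) lies where the fingers leave the gripper's body, on its centre line; the fingertips stand manip.tip_reach ahead of it and the grasp point (between the pads) lies 54 mm ahead of it (manip.tip_reach is the distance from the TCP to the fingertips, in mm); z points along the fingers, y is the direction in which the jaws open and shut (so a half turn about z gives the same grasp; the last joint's range is limited). The gripper opens to 85 mm and grips with 20 to 120 N. Pads are 22 mm wide; open, the fingers measure 114 mm over their backs; the gripper's body (76 mm by 85 mm) begins 54 mm behind the grasp point. The pads swing forward as they close: fully open they stand 13 mm farther back than shut.
Start: joints at [1.065, 0.276, 1.505, -0, 1.361, -0.121], TCP at [215.856, 532.974, 303.928] pointing down, gripper open.
Joint ranges: [-2.89, 2.89], [-0.75, 2.08], [0.22, 2.7], [-1.18, 4.32], [0.11, 2.71], [-2.7, 2.7]. Speed limits (rad/s): [2.57, 2.57, 3.14, 3.14, 3.14, 3.14].

## Interface

Orientations are given as [roll, pitch, yaw] about the fixed x, y, z axes, in that order (R = Rz(yaw) Ry(pitch) Rx(roll)).
In Python, from rig import manip gives the robot as it stands. The module is installed in compiled form; this text tells all that it offers.
- The arm moves only by the shell command python3 -m handwheel 'ROWS'. ROWS is JSON, a list of rows, each a list of 3 entries, a list of its own where there are three numbers: the opening in per cent of the stroke, from 0 (shut) to 100 (fully open), then the shift along the world's x, y, z in mm, then the turn, a rotation vector about the world's x, y, z in degrees. In form: [[grip, [x, y, z], [ax, ay, az]], ...]. A call has 1 to 20 rows; each row is the pose to reach, as a shift and turn from the pose commanded when the call began; what a row does not reach only later rows make up. A row lasts 1/8 s, in which the tool goes at most 62.5 mm and 10.7 degrees, less where a joint would pass 70% of its speed; a pose out of reach is approached as far as the arm can. A call with a gripper value outside its range is refused whole. The fingers move at their own pace and stop on an object; the grip force is fixed at half the most. Time passes only in rows, so rows that repeat a pose let the fingers close. It gives the time, the measured TCP pose, the force and the opening at its end, in the units of the state.
- manip.sense(): the state, without advancing time (a new reading comes with each control period).
- manip.snapshot(name): name is "scene" or "top" or "wrist"; returns the picture (384x512x3 uint8, red, green, blue); there is no depth.
- manip.camera_params(name): a dict with "mtx" (3x3 intrinsics, pixels), "D" ([k1, k2, p1, p2, k3] as OpenCV has them; the pictures are not rectified), "pose" (4x4, takes a point from camera to world coordinates). Camera axes: x right, y down, z forward; pixel columns grow to the right and rows downward; lengths in mm; the calibration is good to about 2 mm. A picture is of the moment at which its call begins: read the wrist's pose just before it. camera_params takes no time and is no camera call; for the wrist camera it gives the pose at the moment of the call.
- manip.job_done(): hands the job in, once; it reports no verdict.
The state is a dict: "t": time; "qpos": joint angles; "joint_velocities": joint speeds; "effort": joint torques, N m; "tcp_pos": TCP position; "eef_rot": TCP orientation; "force": force on the tool from outside, world axes, zero at the start; "ft_torque": the same for the moment, N m; "grip_width": opening from 0.0 (shut) to 1.0 (fully open).
Only numpy, scipy, OpenCV 4.12 (cv2) and the standard library are available. Lean on these libraries where they do the work, as an engineer would, in place of code of your own. Each camera call takes 0.05 s, during which the arm holds its last target.

## Working session

There is one attempt and no reset: what is moved stays moved. The work goes in short steps, Python scripts to look and compute and a shell command to move; the robot and the scene stay as the last step left them, time stands still between calls to the robot, and variables do not carry over. Pictures are saved under pics/ and viewed, and the job is handed in when it is done.

```bash
mkdir -p pics
python3 - <<'E'
from rig import manip
import cv2,numpy as np
s=manip.sense()
for k in s: print(k,np.round(s[k],3))
print(manip.tip_reach)
for n in ("scene","top","wrist"):
    p=manip.camera_params(n);print(n,np.round(p["mtx"],1).tolist(),np.round(p["D"],3),np.round(p["pose"],3).tolist())
    cv2.imwrite(f"pics/{n}0.png",manip.snapshot(n)[:,:,::-1])
E
```

```text
t 0.0
qpos [ 1.065  0.277  1.506 -0.     1.361 -0.121]
joint_velocities [-0.001  0.     0.001  0.     0.    -0.001]
effort [-1.0000e-03 -4.1676e+01 -2.4581e+01 -1.0000e-03  1.1000e-02 -0.0000e+00]
tcp_pos [215.648 532.608 303.033]
eef_rot [-3.14  -0.     2.757]
force [-0.628  0.009  0.189]
ft_torque [-0.053  0.039 -0.001]
grip_width 0.998
72.6
scene [[450.5, 0.0, 256.6], [0.0, 450.5, 195.1], [0.0, 0.0, 1.0]] [-0.103  0.     0.     0.     0.   ] [[0.072, 0.628, -0.775, 1405.094], [0.997, -0.063, 0.042, -43.616], [-0.022, -0.775, -0.631, 757.067], [0.0, 0.0, 0.0, 1.0]]
top [[396.2, 0.0, 257.6], [0.0, 396.2, 193.3], [0.0, 0.0, 1.0]] [0.014 0.    0.    0.    0.   ] [[-0.019, -0.996, 0.086, 444.685], [-1.0, 0.018, -0.004, -14.626], [0.002, -0.086, -0.996, 1324.625], [0.0, 0.0, 0.0, 1.0]]
wrist [[312.7, 0.0, 258.8], [0.0, 312.7, 195.8], [0.0, 0.0, 1.0]] [0.024 0.    0.    0.    0.   ] [[0.376, 0.879, 0.294, 139.88], [0.927, -0.356, -0.121, 563.676], [-0.001, 0.318, -0.948, 371.639], [0.0, 0.0, 0.0, 1.0]]
```

View pics/scene0.png

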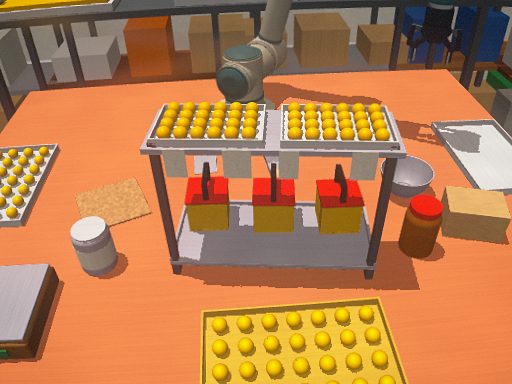

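View pics/top0.png

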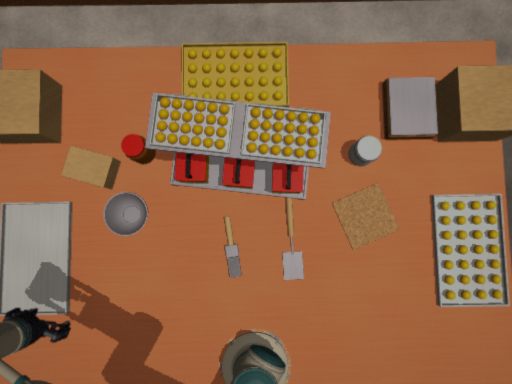

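View pics/wrist0.png

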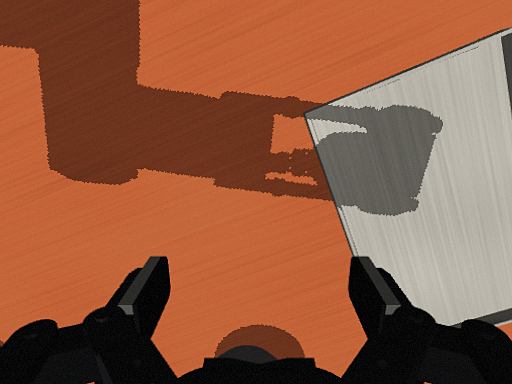

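The scene view shows the rack with three tins. In the top view the tins are at about (190,167), (238,172) and (288,177), with the mat at (365,216), the bowl at (125,213), the brush at (232,250) and the spatula at (292,235). I'll zoom in before measuring.

```bash
cat > h.py <<'E'
import cv2,numpy as np
from rig import manip
def ray(n,uv,z,P=None):
    p=P or manip.camera_params(n);T=np.array(p["pose"])
    q=cv2.undistortPoints(np.array(uv,float).reshape(-1,1,2),np.array(p["mtx"]),np.array(p["D"],float)).reshape(-1,2)
    d=np.c_[q,np.ones(len(q))]@T[:3,:3].T; o=T[:3,3]
    z=np.broadcast_to(z,(len(q),))
    return o+d*((z-o[2])/d[:,2])[:,None]
def proj(n,X,P=None):
    p=P or manip.camera_params(n);W=np.linalg.inv(np.array(p["pose"]))
    return cv2.projectPoints(np.array(X,float).reshape(-1,1,3),cv2.Rodrigues(W[:3,:3])[0],W[:3,3],np.array(p["mtx"]),np.array(p["D"],float))[0].reshape(-1,2)
E
python3 - <<'E'
from h import *
im=cv2.imread("pics/top0.png")
c=im[85:285,95:415]; cv2.imwrite("pics/topz.png",cv2.resize(c,None,fx=2.5,fy=2.5,interpolation=cv2.INTER_CUBIC))
hsv=cv2.cvtColor(im,cv2.COLOR_BGR2HSV)
# mat
for nm,lo,hi,roi in (("red",(0,200,120),(4,255,255),(165,145,310,200)),("redhi",(174,200,120),(180,255,255),(165,145,310,200)),("mat",(10,60,80),(22,200,255),(325,180,405,255))):
    m=cv2.inRange(hsv,lo,hi);z=np.zeros_like(m);x0,y0,x1,y1=roi;z[y0:y1,x0:x1]=m[y0:y1,x0:x1]
    for k in cv2.findContours(z,0,2)[0]:
        if cv2.contourArea(k)>60: print(nm,cv2.minAreaRect(k),cv2.contourArea(k))
print(hsv[216,365],hsv[235,350],hsv[172,230])
E
```

```text
red ((237.88116455078125, 174.307373046875), (28.609294891357422, 22.181255340576172), 5.194429397583008) 345.0
red ((190.0, 169.0), (22.0, 30.0), 90.0) 467.5
mat ((364.5, 217.0), (74.0, 79.0), 90.0) 5846.0
[ 15 136 148] [ 15 135 151] [  2 204 169]
```

View pics/topz.png

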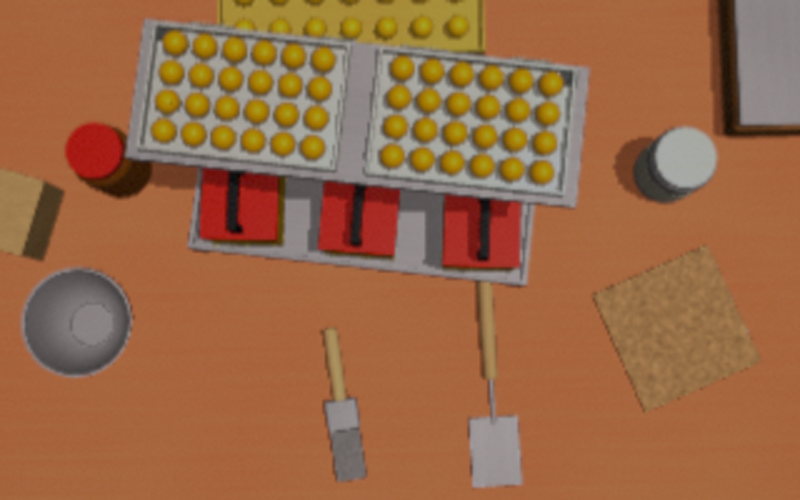

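Run:
```python
from h import *
f=lambda L:[(95+(x+.5)/2.5-.5,85+(y+.5)/2.5-.5) for x,y in L]
def show(n,L,z):
    r=ray("top",f(L),z); print(n,r.round(0)[:,:2].tolist()); return r
d=show("deck",[(190,247),(525,284)],50)
s=show("shelf",[(128,157),(574,205),(588,68),(148,20)],365)
a=lambda v:np.degrees(np.arctan2(-v[0],v[1])) 
print("yaw deck",a((d[0]-d[1])),"shelf",a((s[0]-s[1])),a(s[3]-s[2]))
m=show("mat",[(593,297),(708,247),(758,357),(646,409)],6);print(m.mean(0), a(m[1]-m[2]),a(m[0]-m[3]))
l=show("lids",[(200,239),(278,243),(320,251),(394,257),(443,265),(519,269)],128)
for i in range(3): print(a(l[2*i]-l[2*i+1]), np.linalg.norm(l[2*i]-l[2*i+1]))
show("barfront",[(233,231),(356,244),(484,258)],174)
show("bar under shelf",[(234,174),(359,187),(484,200)],174)
show("bowl",[(78,322)],70)
show("can",[(680,158)],110);show("jar",[(95,150)],130)
show("brush",[(332,328),(350,480)],15);show("spat",[(485,282),(497,486)],15)
# scene cam checks
print("shelf centre", s.mean(0))
```

```text
deck [[591.0, 261.0], [535.0, -171.0]]
shelf [[645.0, 253.0], [590.0, -183.0], [726.0, -201.0], [782.0, 234.0]]
yaw deck -7.383806155845847 shelf -7.249104035449843 -7.378377797256559
mat [[519.0, -267.0], [584.0, -423.0], [436.0, -482.0], [370.0, -331.0]]
[ 477.31109859 -375.66757677    6.        ] -68.06036082794502 -66.56746565184837
lids [[592.0, 232.0], [585.0, 137.0], [575.0, 86.0], [566.0, -3.0], [555.0, -63.0], [548.0, -155.0]]
-4.001255718472211 94.84896062713528
-5.712994746916063 90.16974031285812
-4.08380291417893 92.3007751539606
barfront [[595.0, 184.0], [577.0, 40.0], [558.0, -109.0]]
bar under shelf [[662.0, 182.0], [644.0, 36.0], [626.0, -111.0]]
bowl [[496.0, 398.0]]
can [[684.0, -361.0]]
jar [[703.0, 359.0]]
brush [[484.0, 81.0], [286.0, 60.0]]
spat [[542.0, -122.0], [275.0, -131.0]]
shelf centre [685.71481805  26.04559039 365.        ]
```

The crop gives the rack yaw as about -7°, the tins' yaw as about -4°, the bars near (636,182), (618,38) and (599,-111), and the mat at (477,-376). I'll work out the turn for a 45° forward-tilted approach with the camera below.

```bash
cat >> h.py <<'E'
from scipy.spatial.transform import Rotation as Ro
def target(th,psi):
    th,psi=np.radians([th,psi]);s,c=np.sin(th),np.cos(th)
    return Ro.from_euler('z',psi)*Ro.from_matrix(np.array([[-c,0,-s],[0,1,0],[s,0,-c]]).T)
def plan(g,th,psi,back=0,pos=None,rot=None):
    s=manip.sense();R=target(th,psi);z=R.as_matrix()[:,2]
    p=np.array(g,float)-z*(54+back)
    R0=Ro.from_euler('xyz',s["eef_rot"])
    print("tcp",np.round(p,1),"shift",np.round(p-s["tcp_pos"],1),"turn",np.round(np.degrees((R*R0.inv()).as_rotvec()),1))
E
python3 - <<'E'
from h import *
m=target(45,-4).as_matrix();print(m.round(2),np.linalg.det(m))
plan((634,182,168),45,-4,120)
E
```

```text
[[-0.71  0.07  0.71]
 [ 0.05  1.   -0.05]
 [-0.71  0.   -0.71]] 0.9999999999999999
tcp [511.3 190.6 291. ] shift [ 295.6 -342.1  -12.2] turn [-10.1 -44.   17.1]
```

```bash
python3 -m handwheel '[[100,[25,-28,10],[0,0,0]],[100,[50,-57,20],[-1,-5,2]],[100,[75,-86,20],[-2,-9,4]],[100,[100,-114,20],[-3,-14,5]],[100,[125,-143,20],[-4,-18,7]],[100,[150,-171,15],[-5,-22,9]],[100,[175,-200,10],[-6,-26,10]],[100,[200,-228,5],[-7,-30,12]],[100,[225,-257,0],[-8,-35,14]],[100,[250,-285,-5],[-9,-39,15]],[100,[275,-314,-10],[-9.5,-42,16]],[100,[296,-342,-12],[-10.1,-44,17.1]],[100,[296,-342,-12],[-10.1,-44,17.1]]]'
python3 - <<'E'
from h import *
for n in ("wrist","top"): cv2.imwrite(f"pics/{n}1.png",manip.snapshot(n)[:,:,::-1])
s=manip.sense()
for k in s: print(k,np.round(s[k],3))
plan((634,182,168),45,-4)
np.save("wp.npy",manip.camera_params("wrist")["pose"])
E
```

```text
t: 1.78
tcp_pos: [511.9, 188.7, 290.8]
eef_rot: [3.141, 0.783, 3.068]
force: [0.0, -0.1, -0.1]
grip_width: 0.998
t 1.875
qpos [ 0.4    0.049  2.059 -0.84   0.443 -0.434]
joint_velocities [ 0.025 -0.002 -0.01  -0.001 -0.002  0.   ]
effort [-6.4200e-01 -2.6744e+01 -2.3630e+01 -1.5370e+00 -1.5950e+00 -2.0000e-03]
tcp_pos [511.791 190.775 291.804]
eef_rot [3.139 0.784 3.069]
force [-0.371  0.209  0.692]
ft_torque [ 0.012  0.3   -0.002]
grip_width 1.001
tcp [595.9 184.7 206.2] shift [ 84.1  -6.1 -85.6] turn [-0.1 -0.1  0. ]
```

View pics/wrist1.png

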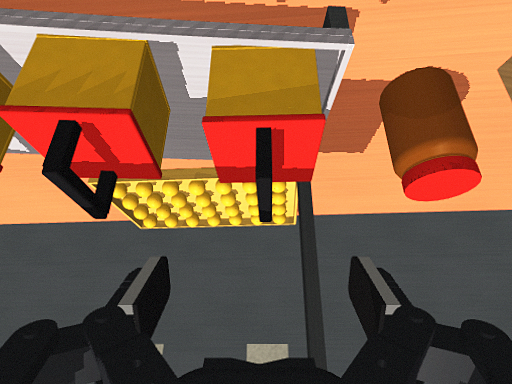

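View pics/top1.png

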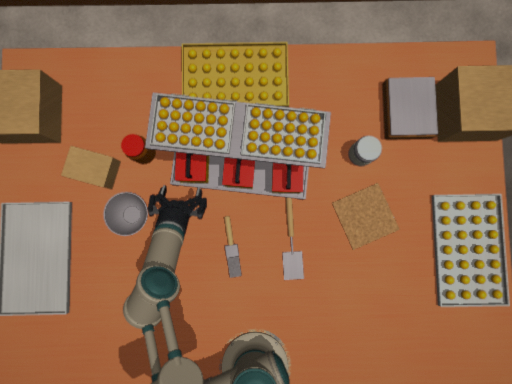

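Run:
```python
from h import *
p=manip.camera_params("wrist");print(np.round(p["pose"],2).tolist())
print(ray("wrist",[(264,128),(265,222),(203,117),(326,114),(217,182),(309,182)],[128,174,128,128,128,128]).round(1))
print(proj("wrist",[(595,184,174),(595,184,128),(634,182,168)]).round(1))
# middle tin
print(ray("wrist",[(63,122),(48,173),(104,217),(99,175)],[128,174,174,128]).round(1))
print(ray("wrist",[(3,105),(128,107),(162,178)],128).round(1))
im=cv2.imread("pics/wrist1.png")[90:240,0:350];cv2.imwrite("pics/wz.png",cv2.resize(im,None,fx=2.2,fy=2.2,interpolation=2))
```

```text
[[0.07, 0.45, 0.89, 404.66], [1.0, -0.03, -0.06, 198.61], [0.0, 0.89, -0.45, 282.12], [0.0, 0.0, 0.0, 1.0]]
[[596.7 189.2 128. ]
 [675.8 185.3 174. ]
 [580.9 145.4 128. ]
 [584.3 234.9 128. ]
 [678.5 136.9 128. ]
 [685.5 230.  128. ]]
[[257.  179.3]
 [257.  126.9]
 [258.2 196.4]]
[[579.5  40.7 128. ]
 [576.3  45.5 174. ]
 [652.6  43.3 174. ]
 [656.3  26.1 128. ]]
[[559.9  11.3 128. ]
 [567.1  95.5 128. ]
 [666.4  84.4 128. ]]
```

View pics/wz.png

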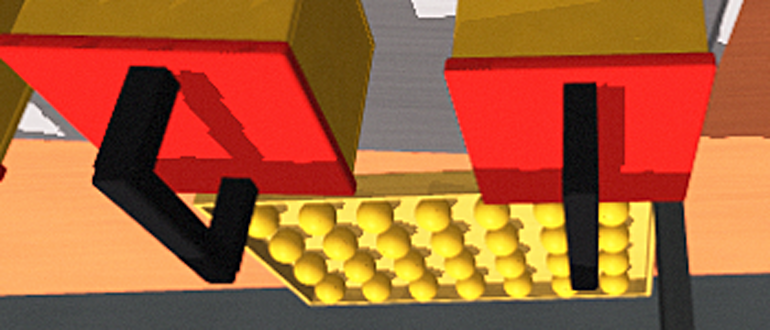

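The left tin's bar runs from (264,128) to (265,222) in the wrist picture. That puts its centre near (635,187) with yaw about -4°. I'm advancing along the tool axis, closing, then lifting a little.

```bash
python3 -m handwheel '[[100,[21,-1,-21],[0,0,0]],[100,[42,-1,-42],[0,0,0]],[100,[56,-1,-57],[0,0,0]],[100,[70,-1,-71],[0,0,0]],[100,[78,-1,-79],[0,0,0]],[100,[84,-1,-86],[0,0,0]],[100,[84,-1,-86],[0,0,0]]]'
python3 - <<'E'
from h import *
cv2.imwrite("pics/wrist2.png",manip.snapshot("wrist")[:,:,::-1])
plan((634,187,168),45,-4);print(np.round(manip.sense()["force"],2))
E
```

```text
t: 2.75
tcp_pos: [598.2, 190.6, 212.6]
eef_rot: [3.139, 0.773, 3.072]
force: [-0.1, 0.2, 0.2]
grip_width: 1.002
tcp [595.9 189.7 206.2] shift [-2.  -0.8 -6.5] turn [-0.1 -0.7 -0.1]
[-0.84  0.28 -0.75]
```

View pics/wrist2.png

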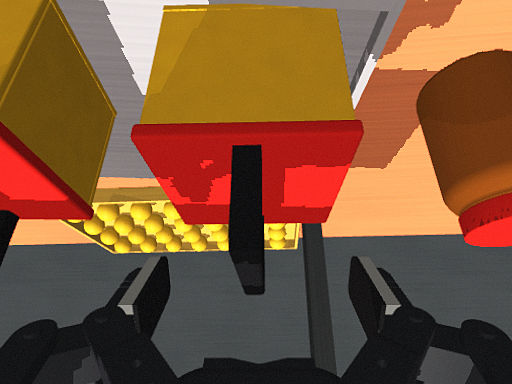

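Run:
```python
from h import *
print(manip.sense()["qpos"].round(3) if hasattr(manip.sense()["qpos"],'round') else manip.sense()["qpos"])
print(ray("wrist",[(247,147),(255,292),(134,125),(362,122),(184,222),(330,222)],[128,174,128,128,128,128]).round(1))
g=np.array(manip.sense()["tcp_pos"])+54*target(45,-4).as_matrix()[:,2];print(g,proj("wrist",[g]))
```

```text
[ 0.321  0.261  2.032 -1.178  0.29  -0.122]
[[595.1 186.1 128. ]
 [660.4 184.3 174. ]
 [578.6 146.  128. ]
 [582.9 229.6 128. ]
 [672.2 137.8 128. ]
 [679.1 230.7 128. ]]
[636.00709104 187.8032114  174.51854936] [[258.28040078 283.30151717]]
```

Joint 4 is at its limit (-1.178), so the tool stopped about 6 mm high. I'll re-plan with a 35° tilt, which moves the wrist away from the singularity.

Run:
```python
from h import *
plan((634,186,168),35,-4);plan((634,186,168),40,-4)
```

```text
tcp [603.1 188.2 212.2] shift [ 5.2 -2.3 -0.5] turn [ 0.6  9.3 -0.1]
tcp [599.4 188.4 209.4] shift [ 1.5 -2.  -3.3] turn [ 0.2  4.3 -0.1]
```

```bash
python3 -m handwheel '[[100,[3,-1,1],[0.3,5,0]],[100,[6,-2,3],[0.6,10,0]],[100,[6,-2,3],[0.6,10,0]],[100,[6,-2,3],[0.6,10,0]]]'
python3 - <<'E'
from h import *
plan((634,186,168),35,-4);print(np.round(manip.sense()["force"],2),manip.sense()["qpos"])
cv2.imwrite("pics/wrist3.png",manip.snapshot("wrist")[:,:,::-1])
E
```

```text
t: 3.3
tcp_pos: [604.6, 188.2, 216.8]
eef_rot: [3.14, 0.601, 3.07]
force: [0.5, -0.3, 0.6]
grip_width: 1.0
tcp [603.1 188.2 212.2] shift [-1.5 -0.1 -4.6] turn [-0.1 -0.6  0. ]
[ 0.5  -0.26  0.63] [ 0.28158354  0.26374387  1.90556423 -0.46929058  0.44295844 -0.84623054]
```

View pics/wrist3.png

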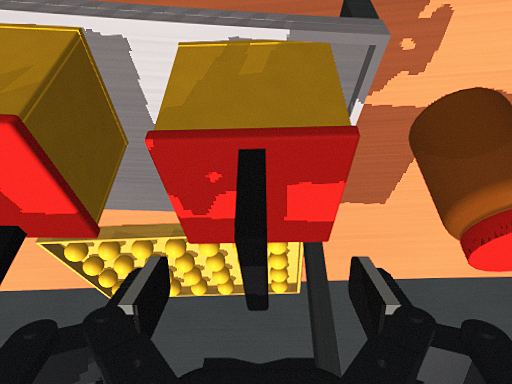

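```bash
python3 -m handwheel '[[100,[-1,-1,-5],[0,-0.5,0]],[100,[-1,-1,-5],[0,-0.5,0]],[60,[-1,-1,-5],[0,-0.5,0]],[30,[-1,-1,-5],[0,-0.5,0]],[0,[-1,-1,-5],[0,-0.5,0]],[0,[-1,-1,-5],[0,-0.5,0]],[0,[-1,-1,-5],[0,-0.5,0]],[0,[-1,-1,-5],[0,-0.5,0]]]'
python3 - <<'E'
from h import *
s=manip.sense();print({k:np.round(s[k],2) for k in ("t","force","ft_torque","tcp_pos","grip_width")})
E
```

```text
t: 4.35
tcp_pos: [602.9, 187.2, 210.4]
eef_rot: [3.141, 0.607, 3.072]
force: [-0.4, -1.0, 0.3]
grip_width: 0.13
{'t': np.float64(4.35), 'force': array([-0.37, -1.04,  0.34]), 'ft_torque': array([ 0.04,  0.28, -0.05]), 'tcp_pos': array([602.86, 187.17, 210.38]), 'grip_width': np.float64(0.13)}
```

Gripped at 0.13 × 85 ≈ 11 mm, which matches the bar. Lifting 15 mm.

```bash
python3 -m handwheel '[[0,[0,0,4],[0,0,0]],[0,[0,0,8],[0,0,0]],[0,[0,0,12],[0,0,0]],[0,[0,0,15],[0,0,0]],[0,[0,0,15],[0,0,0]],[0,[0,0,15],[0,0,0]],[0,[0,0,15],[0,0,0]],[0,[0,0,15],[0,0,0]]]'
python3 - <<'E'
from h import *
s=manip.sense();print({k:np.round(s[k],2) for k in ("t","force","ft_torque","tcp_pos","grip_width")})
cv2.imwrite("pics/wrist4.png",manip.snapshot("wrist")[:,:,::-1])
cv2.imwrite("pics/scene4.png",manip.snapshot("scene")[:,:,::-1])
print(manip.sense()["force"])
E
```

```text
t: 5.35
tcp_pos: [602.8, 187.2, 225.2]
eef_rot: [3.141, 0.607, 3.072]
force: [0.2, -0.5, -3.2]
grip_width: 0.126
{'t': np.float64(5.35), 'force': array([ 0.18, -0.48, -3.16]), 'ft_torque': array([-0.01,  0.54,  0.  ]), 'tcp_pos': array([602.83, 187.19, 225.18]), 'grip_width': np.float64(0.13)}
[-1.09137061  0.02588689 -3.04143262]
```

View pics/scene4.png

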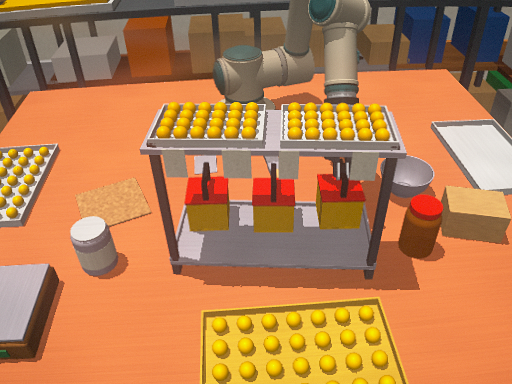

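View pics/wrist4.png

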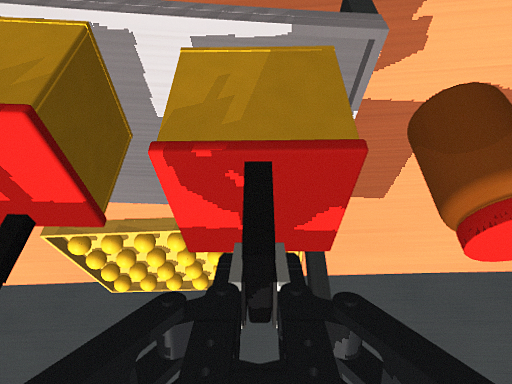

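The pull is only about 3.4 N (the scene view shows the tin hanging clear), so the left tin is light. I'll set it down, open, back out, and go to the middle one.

```bash
python3 -m handwheel '[[0,[0,0,-5],[0,0,0]],[0,[0,0,-10],[0,0,0]],[0,[0,0,-13],[0,0,0]],[0,[0,0,-15],[0,0,0]],[0,[0,0,-15],[0,0,0]],[50,[0,0,-15],[0,0,0]],[100,[0,0,-15],[0,0,0]],[100,[0,0,-15],[0,0,0]],[100,[0,0,-15],[0,0,0]],[100,[0,0,-15],[0,0,0]],[100,[0,0,-15],[0,0,0]],[100,[-10,1,-1],[0,0,0]],[100,[-29,2,27],[0,0,0]],[100,[-57,4,67],[0,0,0]],[100,[-60,-30,67],[0,0,0]],[100,[-65,-70,67],[0,0,0]],[100,[-70,-110,67],[0,0,0]],[100,[-75,-142,67],[0,0,0]],[100,[-75,-142,67],[0,0,0]],[100,[-75,-142,67],[0,0,0]]]'
python3 - <<'E'
from h import *
cv2.imwrite("pics/wrist5.png",manip.snapshot("wrist")[:,:,::-1])
plan((617,39,168),35,-4)
print(manip.camera_params("wrist")["pose"].tolist(),manip.sense()["force"])
E
```

```text
t: 7.95
tcp_pos: [527.8, 45.6, 293.1]
eef_rot: [3.14, 0.608, 3.072]
force: [-0.6, -0.1, 0.7]
grip_width: 1.003
tcp [586.1  41.2 212.2] shift [ 58.2  -4.8 -80.7] turn [-0.1 -0.2 -0.1]
[[0.06893509130194987, 0.5952098104123557, 0.800608040664143, 420.97306525192914], [0.9976204222249135, -0.042096093738931195, -0.05460230811702875, 53.52961082486656], [0.0012026416655261084, 0.8024669466593684, -0.5966953604413341, 302.2235870309791], [0.0, 0.0, 0.0, 1.0]] [ 0.35791603 -0.89706079 -0.13147149]
```

View pics/wrist5.png

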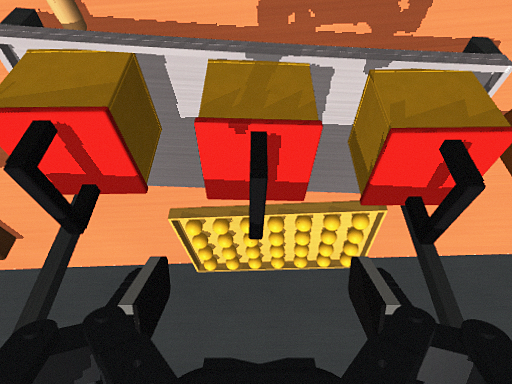

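The middle tin's bar runs from (259,132) to (257,238), and all three tins are standing.

Run:
```python
from h import *
print(ray("wrist",[(259,132),(257,238),(195,120),(322,123),(208,199),(306,199)],[128,174,128,128,128,128]).round(1))
print("right",ray("wrist",[(41,124),(13,163),(74,232),(0,110),(105,110),(148,190)],[128,174,174,128,128,128]).round(1))
```

```text
[[576.7  43.1 128. ]
 [652.2  36.2 174. ]
 [562.6  -1.  128. ]
 [571.5  88.3 128. ]
 [656.5 -10.7 128. ]
 [663.   81.8 128. ]]
right [[ 559.2 -109.9  128. ]
 [ 550.2 -101.5  174. ]
 [ 631.3 -109.9  174. ]
 [ 546.  -129.4  128. ]
 [ 550.2  -59.7  128. ]
 [ 638.9  -62.2  128. ]]
```

```bash
python3 -m handwheel '[[100,[16,-1,-23],[0,0,0]],[100,[32,-2,-46],[0,0,0]],[100,[44,-3,-64],[0,0,0]],[100,[52,-4,-75],[0,0,-1]],[100,[56,-4,-81],[0,0,-1]],[100,[56,-4,-81],[0,0,-1]],[60,[56,-4,-81],[0,0,-1]],[30,[56,-4,-81],[0,0,-1]],[0,[56,-4,-81],[0,0,-1]],[0,[56,-4,-81],[0,0,-1]],[0,[56,-4,-81],[0,0,-1]],[0,[56,-4,-81],[0,0,-1]]]'
python3 -m handwheel '[[0,[0,0,4],[0,0,0]],[0,[0,0,8],[0,0,0]],[0,[0,0,12],[0,0,0]],[0,[0,0,15],[0,0,0]],[0,[0,0,15],[0,0,0]],[0,[0,0,15],[0,0,0]],[0,[0,0,15],[0,0,0]],[0,[0,0,15],[0,0,0]]]'
python3 - <<'E'
from h import *
cv2.imwrite("pics/wrist6.png",manip.snapshot("wrist")[:,:,::-1])
cv2.imwrite("pics/scene6.png",manip.snapshot("scene")[:,:,::-1])
print(manip.sense()["force"])
E
```

```text
t: 9.5
tcp_pos: [584.0, 41.1, 211.7]
eef_rot: [3.141, 0.607, 3.054]
force: [-1.6, -1.0, 2.4]
grip_width: 0.133
t: 10.5
tcp_pos: [583.8, 41.2, 226.2]
eef_rot: [3.141, 0.606, 3.055]
force: [0.8, -0.7, -2.6]
grip_width: 0.13
[-0.71324597  0.51852528 -3.00982288]
```

View pics/wrist6.png

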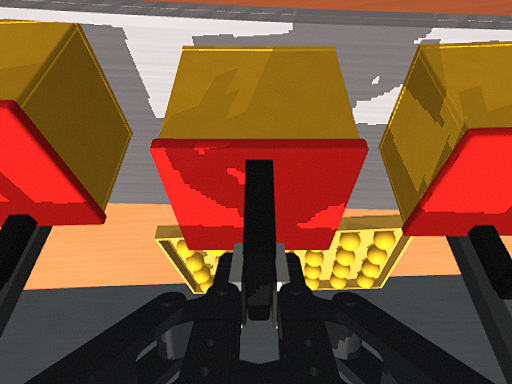

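View pics/scene6.png

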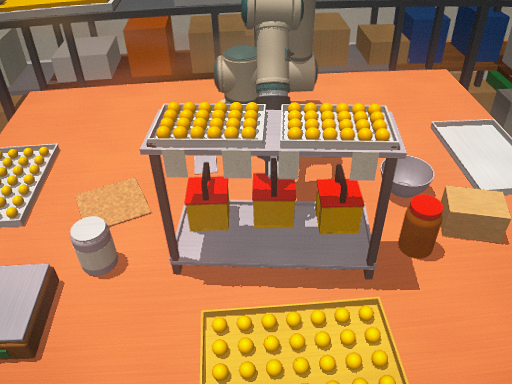

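The middle tin pulls about 3 N, so it's light too. I'll set it back and go to the right one.

```bash
python3 -m handwheel '[[0,[0,0,-5],[0,0,0]],[0,[0,0,-10],[0,0,0]],[0,[0,0,-13],[0,0,0]],[0,[0,0,-15],[0,0,0]],[0,[0,0,-15],[0,0,0]],[50,[0,0,-15],[0,0,0]],[100,[0,0,-15],[0,0,0]],[100,[0,0,-15],[0,0,0]],[100,[0,0,-15],[0,0,0]],[100,[0,0,-15],[0,0,0]],[100,[0,0,-15],[0,0,0]],[100,[-10,1,-1],[0,0,0]],[100,[-29,2,27],[0,0,0]],[100,[-57,4,67],[0,0,0]],[100,[-60,-30,67],[0,0,0]],[100,[-65,-70,67],[0,0,0]],[100,[-70,-110,67],[0,0,0.5]],[100,[-75,-145,67],[0,0,1]],[100,[-75,-145,67],[0,0,1]],[100,[-75,-145,67],[0,0,1]]]'
python3 - <<'E'
from h import *
cv2.imwrite("pics/wrist7.png",manip.snapshot("wrist")[:,:,::-1])
plan((597,-110,168),35,-4)
E
```

```text
t: 13.1
tcp_pos: [508.4, -103.3, 293.8]
eef_rot: [3.141, 0.607, 3.072]
force: [0.1, 0.7, 0.5]
grip_width: 0.999
tcp [ 566.1 -107.8  212.2] shift [ 57.6  -5.  -81.4] turn [-0.1 -0.2 -0.1]
```

View pics/wrist7.png

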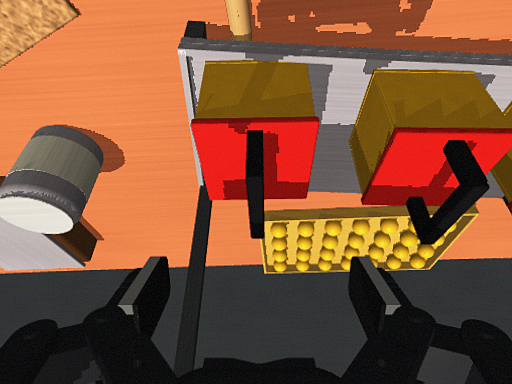

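The right tin's bar foot is at (255,132) and the far top of the bar is at (257,238). Its lid corners are (191,120), (318,120), (202,198) and (306,198).

Run:
```python
from h import *
print(ray("wrist",[(255,132),(257,238),(191,120),(318,120),(202,198),(306,198)],[128,174,128,128,128,128]).round(1))
```

```text
[[ 557.6 -108.6  128. ]
 [ 633.8 -112.6  174. ]
 [ 543.4 -152.8  128. ]
 [ 549.7  -63.4  128. ]
 [ 635.8 -165.   128. ]
 [ 642.7  -66.9  128. ]]
```

```bash
python3 -m handwheel '[[100,[16,-1,-23],[0,0,0]],[100,[32,-3,-46],[0,0,0]],[100,[44,-4,-64],[0,0,0]],[100,[52,-5,-75],[0,0,0.5]],[100,[56,-5,-81],[0,0,0.5]],[100,[56,-5,-81],[0,0,0.5]],[60,[56,-5,-81],[0,0,0.5]],[30,[56,-5,-81],[0,0,0.5]],[0,[56,-5,-81],[0,0,0.5]],[0,[56,-5,-81],[0,0,0.5]],[0,[56,-5,-81],[0,0,0.5]],[0,[56,-5,-81],[0,0,0.5]]]'
python3 -m handwheel '[[0,[0,0,4],[0,0,0]],[0,[0,0,8],[0,0,0]],[0,[0,0,12],[0,0,0]],[0,[0,0,15],[0,0,0]],[0,[0,0,15],[0,0,0]],[0,[0,0,15],[0,0,0]],[0,[0,0,15],[0,0,0]],[0,[0,0,15],[0,0,0]]]'
python3 - <<'E'
from h import *
cv2.imwrite("pics/wrist8.png",manip.snapshot("wrist")[:,:,::-1])
print(manip.sense()["force"],manip.sense()["ft_torque"])
E
```

```text
t: 14.65
tcp_pos: [564.8, -109.0, 212.6]
eef_rot: [3.141, 0.607, 3.081]
force: [-3.9, -1.4, 3.8]
grip_width: 0.127
t: 15.65
tcp_pos: [564.8, -108.8, 227.2]
eef_rot: [3.141, 0.607, 3.081]
force: [0.5, -0.6, -8.3]
grip_width: 0.129
[ 0.01390652 -0.64289174 -7.36417617] [0.05498081 0.95545605 0.01281225]
```

View pics/wrist8.png

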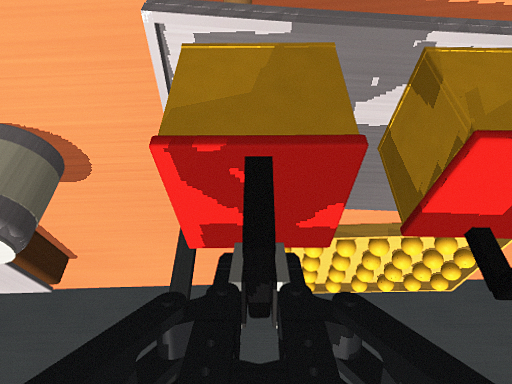

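The right tin pulls about 7.4–8 N, so it is the heavy one. I'll lift it over the lip, back it out to the front and carry it right.

```bash
python3 -m handwheel '[[0,[0,0,8],[0,0,0]],[0,[0,0,18],[0,0,0]],[0,[-4,0,28],[0,0,0]],[0,[-14,0,33],[0,0,0]],[0,[-28,0,35],[0,0,0]],[0,[-44,0,35],[0,0,0]],[0,[-62,0,35],[0,0,0]],[0,[-80,-5,35],[0,0,0]],[0,[-95,-15,35],[0,0,0]],[0,[-106,-32,35],[0,0,0]],[0,[-112,-52,35],[0,0,0]],[0,[-116,-76,35],[0,0,0]],[0,[-118,-102,35],[0,0,0]],[0,[-118,-128,35],[0,0,0]],[0,[-118,-150,35],[0,0,0]],[0,[-118,-165,35],[0,0,0]],[0,[-118,-165,35],[0,0,0]]]'
python3 - <<'E'
from h import *
s=manip.sense();print(s["qpos"],s["force"],s["tcp_pos"])
cv2.imwrite("pics/wrist9.png",manip.snapshot("wrist")[:,:,::-1])
cv2.imwrite("pics/top9.png",manip.snapshot("top")[:,:,::-1])
E
```

```text
t: 17.82
tcp_pos: [462.8, -263.3, 277.2]
eef_rot: [-3.134, 0.574, 3.06]
force: [0.8, 0.2, -7.9]
grip_width: 0.127
[-0.8600512   0.06014871  1.9762311   0.57862777  0.75644349 -2.70395404] [ 0.78313302  0.22792174 -7.85818025] [ 462.75072399 -263.25203561  277.155592  ]
```

View pics/wrist9.png

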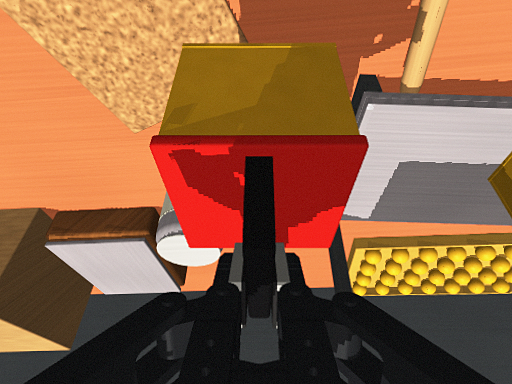

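View pics/top9.png

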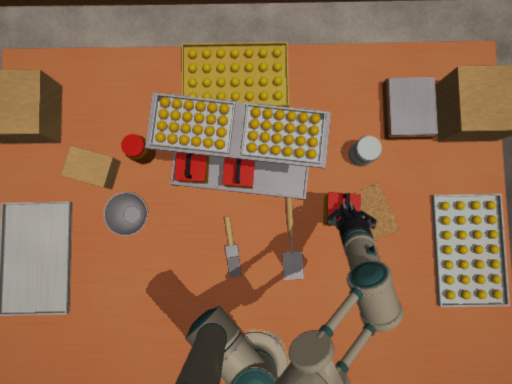

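Joint 6 has reached its limit because I held the world yaw, so I'll turn the tool clockwise with the arm (about -30° about z). That leaves the tin upright.

Run:
```python
from h import *
s=manip.sense();print(s["tcp_pos"])
R0=Ro.from_euler('xyz',s["eef_rot"])
for psi in (-14,-24,-34):
    R=target(34.8,psi+.5);print(psi,np.degrees((R*R0.inv()).as_rotvec()).round(1))
```

```text
[ 461.88527085 -261.081857    276.20623513]
-14 [-0.1 -2.1 -8.7]
-24 [ -0.3  -2.1 -18.7]
-34 [ -0.5  -2.  -28.7]
```

```bash
python3 -m handwheel '[[0,[0,0,0],[0,-0.5,-4]],[0,[0,-2,-2],[0,-1,-8]],[0,[0,-10,-4],[0,-1.5,-12]],[0,[-2,-22,-8],[0,-2,-16]],[0,[-4,-38,-12],[0,-2,-20]],[0,[-6,-56,-16],[-0.3,-2,-23]],[0,[-8,-74,-20],[-0.4,-2,-26]],[0,[-9,-88,-24],[-0.5,-2,-28.7]],[0,[-10,-98,-26],[-0.5,-2,-28.7]],[0,[-10,-98,-26],[-0.5,-2,-28.7]],[0,[-10,-98,-26],[-0.5,-2,-28.7]]]'
python3 - <<'E'
from h import *
s=manip.sense();print(s["qpos"],s["force"],s["tcp_pos"],s["eef_rot"])
for n in("wrist","top","scene"):cv2.imwrite(f"pics/{n}10.png",manip.snapshot(n)[:,:,::-1])
E
```

```text
t: 19.3
tcp_pos: [452.1, -359.3, 250.6]
eef_rot: [-3.14, 0.607, 2.557]
force: [-0.9, 0.1, -7.0]
grip_width: 0.124
[-0.87471348  0.12438375  1.99551561  0.37103839  0.46114309 -2.14608877] [-0.85703197  0.05742978 -6.96307104] [ 452.06338151 -359.31731798  250.64375534] [-3.13978777  0.60739835  2.55663596]
```

View pics/wrist10.png

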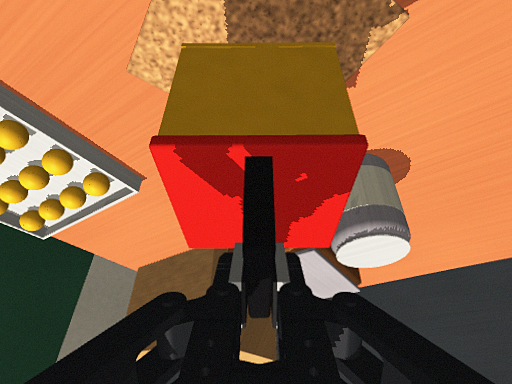

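View pics/top10.png

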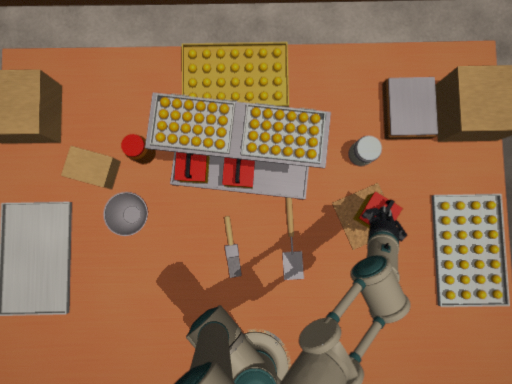

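View pics/scene10.png

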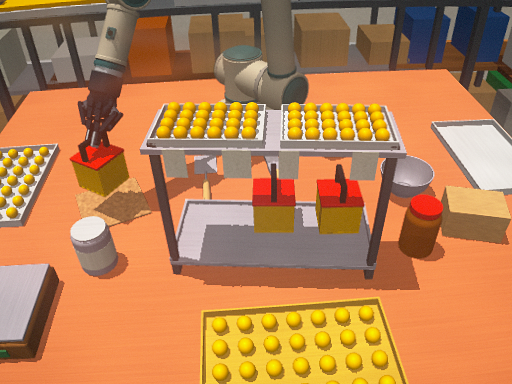

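Run:
```python
from h import *
im=cv2.imread("pics/top10.png");h=cv2.cvtColor(im,cv2.COLOR_BGR2HSV)
m=(cv2.inRange(h,(0,190,90),(5,255,255))|cv2.inRange(h,(173,190,90),(180,255,255)))[185:240,340:420]
k=max(cv2.findContours(m,0,2)[0],key=cv2.contourArea);b=cv2.boxPoints(cv2.minAreaRect(k))+[340,185]
print(b,ray("top",b,166).round(0),ray("top",[b.mean(0)],166))
print("expected px",proj("top",[(477.3,-375.7,166),(477.3,-375.7,6)]))
cv2.imwrite("pics/tz.png",cv2.resize(im[175:260,320:430],None,fx=6,fy=6,interpolation=2))
```

```text
[[361.28090096 212.5505619 ]
 [374.76404953 190.9775281 ]
 [389.14607239 199.96629143]
 [375.66292191 221.53932571]] [[ 482. -321.  166.]
 [ 545. -363.  166.]
 [ 518. -404.  166.]
 [ 455. -362.  166.]] [[ 500.00013328 -362.30889253  166.        ]]
expected px [[380.15073994 213.94033536]
 [365.19105854 215.56935573]]
```

View pics/tz.png

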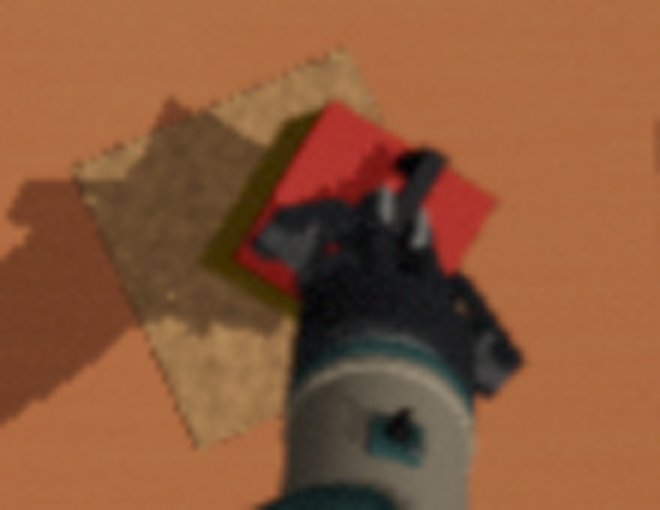

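The lid centre is at about (381,213) against the predicted (380,214), so it's over the mat's centre. Lowering slowly.

```bash
python3 -m handwheel '[[0,[0,0,-8],[0,0,0]],[0,[0,0,-18],[0,0,0]],[0,[0,0,-28],[0,0,0]],[0,[0,0,-38],[0,0,0]],[0,[0,0,-48],[0,0,0]],[0,[0,0,-55],[0,0,0]],[0,[0,0,-60],[0,0,0]],[0,[0,0,-64],[0,0,0]],[0,[0,0,-66],[0,0,0]],[0,[0,0,-67],[0,0,0]],[0,[0,0,-68],[0,0,0]],[0,[0,0,-68],[0,0,0]]]'
python3 -m handwheel '[[0,[0,0,-1],[0,0,0]],[0,[0,0,-1],[0,0,0]],[0,[0,0,-2],[0,0,0]],[0,[0,0,-2],[0,0,0]]]'
```

```text
t: 20.95
tcp_pos: [452.3, -360.1, 183.0]
eef_rot: [-3.138, 0.609, 2.557]
force: [0.5, 0.4, -7.8]
grip_width: 0.127
t: 21.45
tcp_pos: [452.2, -360.0, 180.8]
eef_rot: [-3.139, 0.608, 2.557]
force: [-0.3, -0.2, -7.9]
grip_width: 0.128
```

```bash
python3 -m handwheel '[[0,[0,0,-0.5],[0,0,0]],[0,[0,0,-1],[0,0,0]],[0,[0,0,-1],[0,0,0]],[0,[0,0,-1],[0,0,0]]]'
python3 -m handwheel '[[0,[0,0,-0.5],[0,0,0]],[0,[0,0,-1],[0,0,0]],[0,[0,0,-1],[0,0,0]],[0,[0,0,-1],[0,0,0]]]'
```

```text
t: 21.95
tcp_pos: [452.3, -360.0, 179.9]
eef_rot: [-3.139, 0.608, 2.557]
force: [-0.4, -0.1, -8.4]
grip_width: 0.125
t: 22.45
tcp_pos: [452.3, -360.0, 178.9]
eef_rot: [-3.139, 0.608, 2.557]
force: [0.0, -0.5, -6.5]
grip_width: 0.127
```

```bash
python3 -m handwheel '[[0,[0,0,-0.5],[0,0,0]],[0,[0,0,-1],[0,0,0]],[0,[0,0,-1],[0,0,0]],[0,[0,0,-1],[0,0,0]]]'
python3 -m handwheel '[[0,[0,0,-0.5],[0,0,0]],[0,[0,0,-1],[0,0,0]],[0,[0,0,-1],[0,0,0]],[0,[0,0,-1],[0,0,0]]]'
```

```text
t: 22.95
tcp_pos: [452.5, -360.5, 178.7]
eef_rot: [-3.138, 0.61, 2.557]
force: [-4.4, 0.5, 0.4]
grip_width: 0.13
t: 23.45
tcp_pos: [452.6, -360.8, 178.6]
eef_rot: [-3.137, 0.612, 2.557]
force: [-7.9, 3.1, 7.6]
grip_width: 0.125
```

It's in contact: the load on the wrist went from -8 N through zero to +7 N. I'll ease off 1 mm, open, and back out along the tool axis.

```bash
python3 -m handwheel '[[0,[0,0,1],[0,0,0]],[0,[0,0,1],[0,0,0]],[30,[0,0,1],[0,0,0]],[60,[0,0,1],[0,0,0]],[100,[0,0,1],[0,0,0]],[100,[0,0,1],[0,0,0]],[100,[0,0,1],[0,0,0]],[100,[0,0,1],[0,0,0]],[100,[-5,3,9],[0,0,0]],[100,[-14,10,25],[0,0,0]],[100,[-28,19,50],[0,0,0]],[100,[-47,32,83],[0,0,0]],[100,[-66,44,115],[0,0,0]],[100,[-90,55,140],[0,0,0]],[100,[-110,65,160],[0,0,0]],[100,[-110,65,160],[0,0,0]],[100,[-110,65,160],[0,0,0]]]'
python3 - <<'E'
from h import *
s=manip.sense();print(s["force"],s["tcp_pos"])
for n in("wrist","top","scene"):cv2.imwrite(f"pics/{n}11.png",manip.snapshot(n)[:,:,::-1])
im=cv2.imread("pics/top11.png");cv2.imwrite("pics/tz11.png",cv2.resize(im[130:280,100:420],None,fx=2.5,fy=2.5,interpolation=2))
E
```

```text
t: 25.58
tcp_pos: [342.1, -294.9, 336.6]
eef_rot: [-3.138, 0.608, 2.556]
force: [0.3, 0.2, 0.0]
grip_width: 1.0
[0.30152929 0.21920632 0.04331179] [ 342.12129309 -294.91950832  336.63541992]
```

View pics/wrist11.png

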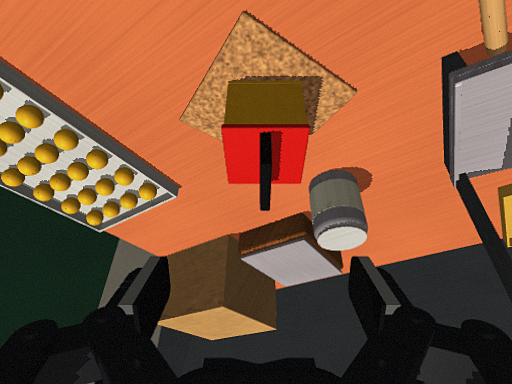

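View pics/tz11.png

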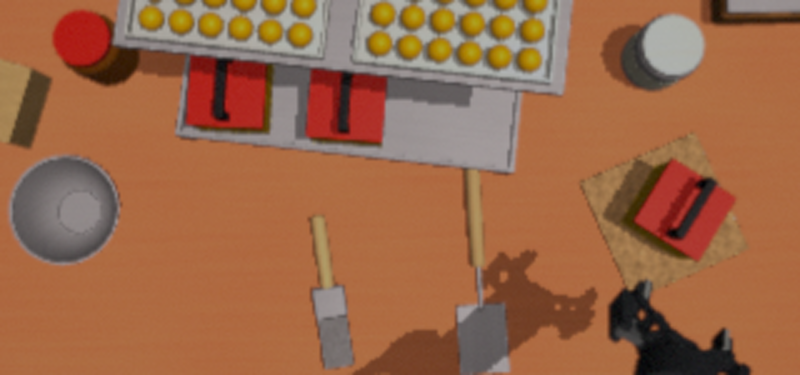

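View pics/scene11.png

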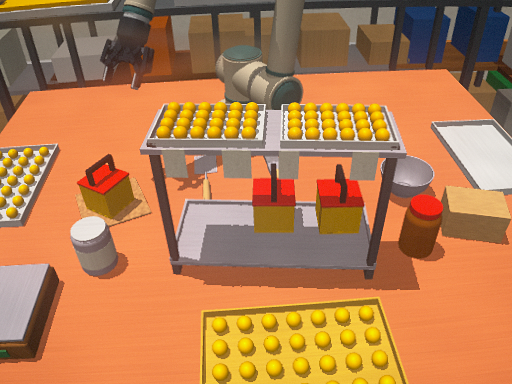

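Run:
```python
from h import *
f=lambda L:[(100+(x+.5)/2.5-.5,130+(y+.5)/2.5-.5) for x,y in L]
t=ray("top",f([(676,160),(735,200),(695,260),(637,208)]),94);m=ray("top",f([(582,182),(694,133),(747,243),(635,293)]),6)
d=(t.mean(0)-m.mean(0))[:2];e=(m[0]-m[1])[:2];e/=np.linalg.norm(e);print(t.mean(0),m.mean(0),d,"mat axes",d@e,d@[-e[1],e[0]])
l=ray("top",f([(188,124),(266,129),(306,137),(384,143)]),128)
print(l.round(0))
```

```text
[ 484.27684157 -379.26433915   94.        ] [ 480.27147359 -376.77872704    6.        ] [ 4.00536798 -2.48561211] mat axes -3.828213946578447 -2.7506395960350516
[[595. 231. 128.]
 [587. 137. 128.]
 [576.  88. 128.]
 [567.  -6. 128.]]
```

The tin is within 4 mm of the mat's centre on both axes, and the light tins are where they started. I'm handing the job in.

Run:
```python
from rig import manip
print(manip.job_done())
```

```text
the job is handed in; nothing more can be done
None
```

I found the heavy tin and set it on the cork mat, and I handed the job in at about 26 s of the 64 s. No verdict is reported, so this rests on my own last checks.

**Weighing:** I lifted each tin 15 mm by its handle, with the gripper tilted 35° under the shelf's edge. The left tin pulled about 3.4 N and the middle about 3 N, so both are light. The right tin pulled about 7.4–8 N, so it holds the moulds.

**Light tins:** The left and middle tins went back where they stood. The last pictures show both upright on the deck, with their lid edges within about 3 mm of the first measurement.

**Heavy tin:** It came down slowly, pressing with about 8 N net at most on the wrist. It stands upright about 4 mm and 3 mm from the mat's centre along its sides.

**Clearance:** The gripper is clear, with the wrist force near zero. In the last top and scene pictures the bowl, jar, can, brush and spatula look unmoved; I did not measure them again.

**What did not go as planned:**
- **Joint 4:** It reached its range limit (-1.178 of -1.18) at my first 45° tilt, so I changed to 35°.
- **Joint 6:** It reached its limit during the carry, reading -2.704 against -2.70, until I turned the tool with the arm. If that small overshoot counts as passing the joint's range, it would fail the job. Nothing was reported at the time.

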